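# Seat a label holder behind the parts shelf's lip and keep it pressed home

### The arm

A 6-joint arm with a two-finger parallel gripper is mounted at the origin on the work surface. World frame = base frame: x ahead of the robot, y to its left, z up, the work surface at z = 0. Lengths are in mm, angles in rad, forces in N, time in s.
With the tool pointing down it reaches from about 275 to 975 mm from the base axis. Payload 8.4 kg.
Tool frame: the origin (TCP) lies between the finger pads; the fingertips stand 11 mm ahead of it and the grasp point (between the pads) lies 8 mm behind it; y points along the fingers, x is the direction in which the jaws open and shut, and the axes are right-handed (so a half turn about y gives the same grasp; the last joint's range is limited). The gripper opens to 92 mm and grips with 3 to 60 N. Pads are 20 mm wide; open, the fingers measure 128 mm over their backs; the gripper's body (75 mm by 189 mm) begins 69 mm behind the grasp point.
Start: joints at [1.127, 0.353, 1.633, -0, 1.155, -0.002], TCP at [267.228, 564.993, 225.583] pointing down, gripper open.
Joint ranges: [-2.63, 2.63], [-0.92, 2.1], [0.06, 2.66], [-1.3, 4.44], [0, 2.69], [-3.02, 3.02]. Speed limits (rad/s): [2.22, 2.22, 2.79, 3.14, 3.14, 3.14].

### API

Orientations are given as a rotation vector (axis times angle).
In Python, from rig import arm gives the robot as it stands.
- The arm moves only by the tool carry_out, never from a script. Its argument "rows" is a list that holds one entry, the list of rows, each a list of 7 numbers: the turn, a rotation vector about the world's x, y, z in degrees, then the shift along the world's x, y, z in mm, then the opening, from 0 (shut) to 1 (fully open). In form: [[[wx, wy, wz, tx, ty, tz, hand], ...]]. A call has 1 to 8 rows; each row is the pose to reach, as a shift and turn from the pose measured when the call began; what a row does not reach only later rows make up. A row lasts 1/10 s, in which the tool goes at most 50 mm and 8.59 degrees, less where a joint would pass 70% of its speed; a pose out of reach is approached as far as the arm can. A call with a gripper value outside its range is refused whole. The fingers move at their own pace and stop on an object; the grip force is fixed at half the most. Time passes only in rows, so rows that repeat a pose let the fingers close. It gives the time, the measured TCP pose, the force and the opening at its end, in the units of the state.
- arm.get_obs(): the state, without advancing time (a new reading comes with each control period).
- arm.camera(name): name is "scene" or "side" or "wrist"; returns a dict with "img" (400x640x3 uint8, red, green, blue), "z_map" (400x640 float32, mm along the optical axis (not along the pixel's ray), 0 where there is no reading), "intrinsics" (3x3 intrinsics, pixels), "dist_coeffs" ([k1, k2, p1, p2, k3] as OpenCV has them; the pictures are not rectified), "eye" and "orientation" of the camera in the world. Camera axes: x right, y down, z forward; pixel columns grow to the right and rows downward; lengths in mm; the calibration is good to about 2 mm. A picture is of the moment at which its call begins.
- arm.job_done(): hands the job in, once; it reports no verdict.
Trained networks look in the newest picture that a camera, given by its name, has taken for a name from the list of things; names that differ only in an ending like _2 or _b are one class to them, and where a whole thing is asked for, a point or a joint stands for the part that bears it (a point fixed in the world has none). Each returns a list of dicts, best first, with "conf" (0 to 1); they miss things now and then, are a little off and sometimes report something else, mostly with a low value. They report only what shows in the picture. A call takes as long as a camera call. They do not tell look-alikes from the thing itself.
- arm.trace(name, camera): "mask" (400x640 bool, what is visible of it) and "point" ([row, column] in pixels, amid what is visible of it).
The state is a dict: "time_s": time; "joint_positions": joint angles; "joint_velocities": joint speeds; "tau": joint torques, N m; "tcp_pos": TCP position; "tcp_rot": TCP orientation; "ft_force": force on the tool from outside, world axes, zero at the start; "wrist_torque": the same for the moment, N m; "gripper_width": opening from 0.0 (shut) to 1.0 (fully open).
Only numpy, scipy, OpenCV 4.12 (cv2) and the standard library are available. Lean on these libraries where they do the work, as an engineer would, in place of code of your own. Each camera call takes 0.05 s, during which the arm holds its last target.

### The job

The pot standing on the low parts shelf is in the way: first lift it off by its handle and set it down gently, upright, on the bench beside the shelf, and let go of it. Then take the label holder out of its wooden rest and push it down behind the shelf's front lip, between the two brackets, until it has pressed the spring strip there down to its stop, and finish while still holding it pressed fully home (the spring lifts it if you let go). Leave the tray of bolts, the jar, the spray can and the wrench where they are.

Things in the scene. Friction and masses are not known exactly. Their poses are not given: they have to be found in the camera images.
- shelf: Low grey steel shelf fixed to the bench, 200 mm wide (y), 160 mm deep (x), board top 60 mm above the bench. Origin: centre of underside, z up; its front faces its own -x. There a 9 mm wide groove along y lies between the board's rounded edge (x = -70 mm) and a 3 mm steel lip (inner face x = -79 mm, flaring outward above 60 mm up to 72 mm high, x = -90 mm).
- bay (a point): Centre of the mouth of the bay for the holder: the stretch of the groove between two brackets that fill the rest of it, 94 mm long, open on top. At board height, 60 mm above the bench, 74.5 mm from the shelf's origin towards its front. Axes as the shelf's: x across the groove, y along it, z up.
- clip (a joint): Spring strip (84 x 7.5 mm) in the bottom of the bay. 0: up, its top 30 mm above the bench (30 mm below the bay mouth); grows as it is pushed straight down; stop at 0.008 m (top 22 mm above the bench). Spring force 3.2 N at 0, 9.6 N at the stop, then rigid. It springs back when released.
- holder: Label holder: upright aluminium plate 80 mm wide (y), 5 mm thick (x), 100 mm tall, about 120 g, paper card on both faces, may go in either way round. Origin: centre of its bottom edge, z up. Grip rib along the top: 14 mm thick (x), 60 mm long (y), 78 to 100 mm above the origin. Stands loose in the rest; when home in the bay its origin is 22 mm above the bench.
- rest: Wooden block fixed to the bench, left or right of the shelf, 60 x 110 x 40 mm, with a groove 8 mm wide and 22 mm deep along its y in which the holder stands, origin 18 mm above the bench. Origin: centre of the underside, z up.
- pot: Lidded steel pot, 88 mm across, about 0.45 kg, lid top 91 mm above its underside, standing on the shelf near the bay. Rigid arch handle of 10 mm round bar over the lid in the pot's y-z plane: straight top part 56 mm long along y, its centre line 140 mm above the underside; uprights out to |y| = 48 mm. Origin: centre of the underside, z up.
- tray: Bystander: open steel tray of bolts, 80 x 110 x 35 mm, loose, on the bench on the other side of the shelf from the rest. Origin: centre of the underside.
- jar: Bystander: small jar, 42 mm across, 55 mm tall, loose on the shelf at a rear corner. Origin: centre of the underside.
- spray: Bystander: spray can, 52 mm across, 150 mm tall, on the bench behind and to the right. Origin: centre of the underside.
- wrench: Bystander: wrench lying flat on the bench behind the shelf, along its x. Origin: about its middle.
Mind the look-alikes: they are no part of the job. Of the things that look like the holder, the largest one is meant.

How it is judged (in metres and radians):
On the way, in this order (a step that is already met when the one before it is completed fails the run):
1. the pot stands upright on the bench, off the shelf, at rest and let go (height (world z) of pot below 0.008 m and angle between pot's own z axis and vertical below 0.1 rad and linear speed of pot below 0.03 m/s and contact force between pot and the fingers below 0.2 N and horizontal distance between pot and shelf below 0.45 m), for 0.2 s.
2. the holder's lower edge is behind the lip in the bay (z of holder in the frame of bay below -0.015 m and x of holder in the frame of bay between -0.006 and 0.006 m and y of holder in the frame of bay between -0.012 and 0.012 m), for 0.05 s.
At the end, for the whole second after the job is handed in: Robot still pressing the holder (over 3 N): within 0.15 rad of upright and in line, within 6 mm across and 12 mm along the bay, lower edge 35 mm or more below its mouth, spring strip down 6.5 mm or more; pot upright, still and let go on the bench within 0.45 m of the shelf, clear of the holder (all of step 1 and value of joint clip above 0.0065 m and z of holder in the frame of bay below -0.035 m and x of holder in the frame of bay between -0.006 and 0.006 m and y of holder in the frame of bay between -0.012 and 0.012 m and angle between holder's own z axis and vertical below 0.15 rad and angle between the y axis of holder and the y axis of bay, either way round below 0.15 rad and linear speed of holder below 0.02 m/s and (contact force between holder and the fingers above 3 N or contact force between holder and the arm above 3 N) and contact force between pot and holder below 0.2 N); the arm keeps its last pose, push and grip.
It fails at once if the pot tips over (angle between pot's own z axis and vertical above 0.6 rad).
It fails at once if the pot is dropped onto the bench (hits it faster than 0.6 m/s) (height (world z) of pot below 0.03 m and linear speed of pot above 0.6 m/s).
It fails at once if a bystander is moved by more than 30 mm (distance of any of tray, jar, spray, wrench from where it was at the start of the episode above 0.03 m).
It also fails if it takes over 58 s, if anything falls off the work surface, if the arm or the gripper's body presses on something with over 40 N, if the wrist force passes 120 N, or if a joint passes its speed limit or range.

## Working session

There is one attempt and no reset: what is moved stays moved. The work goes in short steps, Python scripts to look and compute and a tool call to move; the robot and the scene stay as the last step left them, time stands still between calls to the robot, and variables do not carry over. Pictures are saved under pics/ and viewed, and the job is handed in when it is done.

Besides the shell and the picture viewer there is one more tool, called after ">>>" by a JSON object that holds its "method" and its "body". carry_out: Moves the arm, as the interface text tells. Its arguments: {"type":"object","properties":{"rows":{"type":"array"}},"required":["rows"]}

```bash
ls; mkdir -p pics; cat > h.py <<'E'
import numpy as np, cv2
from scipy.spatial.transform import Rotation as R
def save(c,name):
    cv2.imwrite('pics/'+name+'.png',c['img'][:,:,::-1])
def cloud(c):
    K=np.array(c['intrinsics'],float);D=np.array(c['dist_coeffs'],float)
    v,u=np.mgrid[0:400,0:640]
    p=cv2.undistortPoints(np.stack([u,v],-1).reshape(-1,1,2).astype(float),K,D).reshape(400,640,2)
    z=c['z_map']; P=np.dstack([p[...,0]*z,p[...,1]*z,z])
    o=np.array(c['orientation'],float)
    M=o if o.shape==(3,3) else R.from_rotvec(o).as_matrix()
    W=P@M.T+np.array(c['eye']); W[z==0]=np.nan
    return W
E
python3 - <<'E'
from rig import arm
from h import *
np.set_printoptions(precision=3,suppress=True)
print(arm.get_obs())
for n in ['scene','side','wrist']:
    c=arm.camera(n);save(c,n+'0');np.savez('/tmp/'+n+'0.npz',**c);print(n,c['eye'],c['orientation'],c['intrinsics'])
E
```

```text
pics
{'time_s': 0.0, 'joint_positions': array([ 1.127,  0.354,  1.634,  0.   ,  1.155, -0.002]), 'joint_velocities': array([ 0.   , -0.002,  0.001, -0.001,  0.001,  0.001]), 'tau': array([ -0.001, -59.385, -33.422,   0.07 ,   0.023,  -0.   ]), 'tcp_pos': array([267.001, 564.584, 224.89 ]), 'tcp_rot': array([-1.387, -0.877,  0.879]), 'ft_force': array([-0.098, -0.042,  0.146]), 'wrist_torque': array([-0.011, -0.025,  0.031]), 'gripper_width': 1.0005706714038745}
scene [1010.844 -473.098 1015.296] [-2.391 -1.032  0.308] [[505.323   0.    315.945]
 [  0.    505.323 204.251]
 [  0.      0.      1.   ]]
side [528.046 584.171 812.14 ] [-0.097  2.94  -1.087] [[416.367   0.    317.128]
 [  0.    416.367 196.002]
 [  0.      0.      1.   ]]
wrist [204.064 594.142 383.916] [2.471 1.564 0.194] [[309.853   0.    316.647]
 [  0.    309.853 200.884]
 [  0.      0.      1.   ]]
```

View pics/scene0.png

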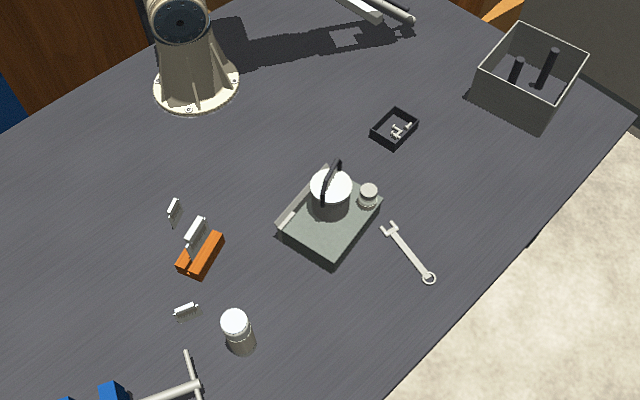

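View pics/side0.png

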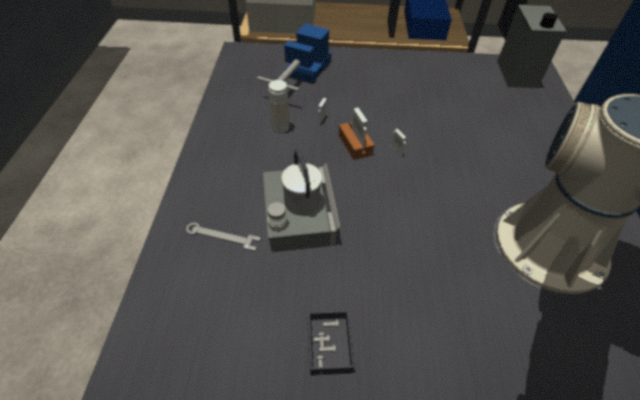

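View pics/wrist0.png

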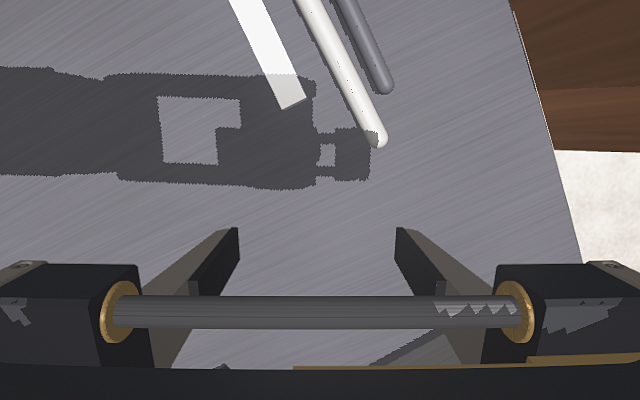

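```bash
python3 - <<'E'
from h import *
print(R.from_rotvec([-1.387,-0.877,0.879]).as_matrix().round(3))
E
```

```text
[[ 0.428 -0.001 -0.904]
 [ 0.904 -0.001  0.428]
 [-0.001 -1.     0.   ]]
```

Scene: the rest with the upright holder is at (195,235)–(200,255). The small look-alikes are at (174,211) and (185,311). The shelf with the pot is at (330,210), pot handle (332,180), jar (368,195), tray (394,130), spray can (237,330), wrench (410,250).

```bash
python3 - <<'E'
from h import *
np.set_printoptions(precision=1,suppress=True,linewidth=150)
for n in ['scene','side']:
    c=dict(np.load(f'/tmp/{n}0.npz')); W=cloud(c)
    np.save(f'/tmp/W{n}.npy',W)
    ok=~np.isnan(W[...,2])&(W[...,2]>4)&(abs(W[...,0]-550)<400)&(abs(W[...,1])<500)&(W[...,2]<400)
    m=ok.astype(np.uint8)
    k,l,s,ce=cv2.connectedComponentsWithStats(m)
    print(n)
    for i in range(1,k):
        if s[i,4]>40:
            P=W[l==i];print(s[i],P.min(0),P.max(0),P.mean(0))
    im=c['img'][:,:,::-1]
    cr=im[140:300,150:420] if n=='scene' else im[70:270,230:430]
    f=2.9
    cv2.imwrite(f'pics/crop_{n}.png',cv2.resize(cr,None,fx=f,fy=f,interpolation=cv2.INTER_CUBIC))
E
```

```text
scene
[ 369  105   51   47 1011] [464.1 208.    4. ] [556.2 334.   41.1] [511.3 269.9  19.6]
[ 273  158  111  115 6903] [ 460.7 -163.1    4.1] [694.2  65.4 207.5] [613.1 -68.9  80.1]
[167 198  17  31 305] [ 330.4 -321.9    4.3] [ 359.5 -274.5   71. ] [ 345.7 -299.3   40.5]
[ 174  216   51   66 1817] [ 409.6 -377.3    4. ] [ 509.6 -252.5  122.6] [ 469.5 -316.7   51.5]
[379 220  57  65 593] [682.3  -2.6   4. ] [860.1  63.2  13.2] [770.7  28.4   7. ]
[173 302  30  22 376] [ 543.2 -447.     4.1] [ 572.3 -393.8   70.9] [ 562.5 -419.9   40.7]
[ 220  308   37   50 1216] [ 608.  -399.3    4.1] [ 709.4 -348.   154.9] [ 693.3 -376.3  112.5]
[183 349  19  47 286] [ 635.3 -500.     4.2] [ 723.3 -465.6   83.8] [ 679.9 -485.3   74.2]
side
[269  79  31  53 952] [ 633.6 -498.7    4.1] [ 727.8 -342.4  152.5] [ 677.6 -362.3   90.6]
[318  98   9  26 135] [ 550.2 -441.9    4.3] [ 572.3 -391.9   69.2] [ 560.4 -414.5   41.3]
[ 339  107   36   52 1068] [ 409.  -369.5    4.1] [ 508.2 -250.2  120.4] [ 459.  -295.4   50.1]
[391 129  15  27 254] [ 326.8 -320.1    4.1] [ 357.3 -272.    68.7] [ 341.9 -294.7   38.7]
[ 264  148   77  104 5647] [ 498.  -161.5    4. ] [690.9  67.3 206.6] [589.7  -6.7  82.5]
[186 223  75  28 403] [681.6   0.5   4. ] [861.9  68.   10. ] [764.6  33.7   5.8]
[308 311  46  64 936] [464.  214.    4.1] [555.1 331.   37.2] [507.3 276.   22.9]
[323 320  16   8  75] [493.5 225.2   4.4] [524.  237.9  18.1] [506.4 233.    9.9]
[314 331  22  22 216] [498.  247.2   4. ] [540.1 289.   16.9] [519.6 271.9  10.4]
```

View pics/crop_scene.png

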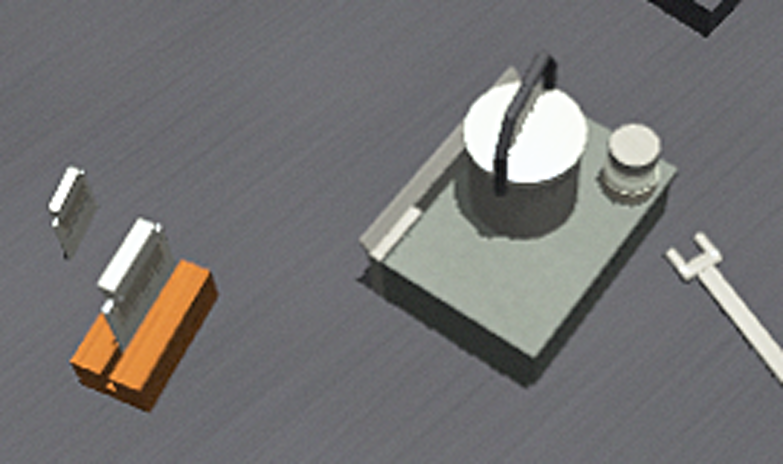

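View pics/crop_side.png

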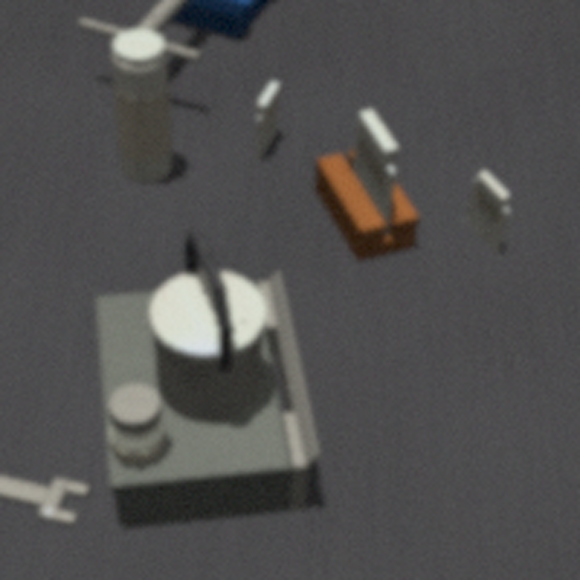

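```bash
python3 - <<'E'
from h import *
np.set_printoptions(precision=1,suppress=True,linewidth=150)
def box(P,l):
    r=cv2.minAreaRect(P[:,:2].astype(np.float32)); print(l,len(P),'c',np.array(r[0]),'size',np.array(r[1]),'ang',round(r[2],2))
for n in ['scene','side']:
    W=np.load(f'/tmp/W{n}.npy'); P=W.reshape(-1,3); P=P[~np.isnan(P[:,2])]
    def sel(x0,x1,y0,y1,z0,z1): return P[(P[:,0]>x0)&(P[:,0]<x1)&(P[:,1]>y0)&(P[:,1]<y1)&(P[:,2]>z0)&(P[:,2]<z1)]
    print(n)
    box(sel(400,520,-390,-240,36,44),'rest top')
    box(sel(400,520,-390,-240,95,118),'rib')
    box(sel(400,520,-390,-240,112,130),'rib top')
    box(sel(455,700,-170,75,58,63),'board+')
    box(sel(455,700,-170,75,192,215),'handle top')
    h=sel(455,700,-170,75,195,215);print('handle z',np.percentile(h[:,2],[5,50,95]))
    box(sel(455,700,-170,75,145,160),'lid')
    l=sel(455,700,-170,75,140,158)
    box(sel(455,530,-170,75,66,76),'lip')
    q=sel(455,700,-170,75,-1,80)
    # lip top histogram
E
```

```text
scene
rest top 788 c [ 460.3 -314.4] size [ 61.6 111.7] ang 22.6
rib 247 c [ 456.9 -306. ] size [15.8 76.8] ang 24.67
rib top 177 c [ 456.3 -306.1] size [15.2 57.8] ang 22.81
board+ 2325 c [599.5 -49. ] size [155.  203.2] ang 11.26
handle top 160 c [589.4 -42.7] size [10.5 75.8] ang 22.57
handle z [197.7 203.1 206.2]
lid 965 c [589.2 -41.3] size [86. 87.] ang 75.44
lip 129 c [517.1 -42.2] size [ 10.3 152.7] ang 11.27
side
rest top 371 c [ 459. -314.] size [ 61.3 113.9] ang 23.21
rib 148 c [ 452.1 -299.1] size [15.5 72.4] ang 23.28
rib top 93 c [ 454.4 -304.4] size [15.5 60.7] ang 23.5
board+ 1145 c [598.1 -46.2] size [154.4 204.5] ang 11.39
handle top 131 c [587.5 -36.3] size [10.  71.7] ang 21.47
handle z [197.2 202.9 205.1]
lid 807 c [588.9 -38.5] size [87.8 86.7] ang 67.46
lip 130 c [516.4 -41.5] size [  7.1 158.1] ang 11.25
```

Holder candidates in the scene view: (190,233), which has a rib about 58 mm long, a top at 118–122 mm and stands in the rest; (174,211) and (185,311), both only about 70 mm tall with ribs under 55 mm. The crop confirms the one in the rest is the largest. The pot centre is about (589,-40), with its handle at z 200 and yaw about 22°.

>>> {"method": "carry_out", "body": {"rows": [[[0,0,-20,160,-300,60,1],[0,0,-42.7,322,-605,60,1],[0,0,-42.7,322,-605,60,1],[0,0,-42.7,322,-605,60,1],[0,0,-42.7,322,-605,60,1],[0,0,-42.7,322,-605,60,1],[0,0,-42.7,322,-605,60,1],[0,0,-42.7,322,-605,60,1]]]}}

```text
time_s: 0.95
tcp_pos: [454.6, 211.5, 262.3]
tcp_rot: [-1.55, -0.301, 0.302]
ft_force: [0.6, -0.5, -0.3]
gripper_width: 1.002
```

>>> {"method": "carry_out", "body": {"rows": [[[0,0,0,134,-251,25,1],[0,0,0,134,-251,25,1],[0,0,0,134,-251,25,1],[0,0,0,134,-251,25,1],[0,0,0,134,-251,25,1],[0,0,0,134,-251,25,1],[0,0,0,134,-251,25,1],[0,0,0,134,-251,25,1]]]}}

```text
time_s: 1.75
tcp_pos: [588.4, -40.0, 286.7]
tcp_rot: [-1.549, -0.298, 0.301]
ft_force: [-0.5, -0.0, 0.4]
gripper_width: 0.998
```

```bash
python3 - <<'E'
from rig import arm
from h import *
np.set_printoptions(precision=2,suppress=True,linewidth=150)
o=arm.get_obs();print(o['time_s'],o['tcp_pos'],R.from_rotvec(o['tcp_rot']).as_matrix()[:,0],o['joint_positions'])
c=arm.camera('wrist');save(c,'w1');W=cloud(c);P=W.reshape(-1,3);P=P[~np.isnan(P[:,2])]
def sel(x0,x1,y0,y1,z0,z1): return P[(P[:,0]>x0)&(P[:,0]<x1)&(P[:,1]>y0)&(P[:,1]<y1)&(P[:,2]>z0)&(P[:,2]<z1)]
def box(P,l):
    r=cv2.minAreaRect(P[:,:2].astype(np.float32)); print(l,len(P),np.array(r[0]),np.array(r[1]),r[2])
box(sel(520,650,-110,30,198,210),'handle');box(sel(520,650,-110,30,145,156),'lid')
box(sel(470,720,-190,90,56,62),'board')
E
```

```text
1.75 [588.38 -39.96 286.73] [ 0.93  0.37 -0.  ] [-0.07  0.25  1.64 -0.    1.26 -0.45]
handle 977 [587.24 -39.11] [ 9.89 69.62] 21.632970809936523
lid 4950 [587.16 -39.28] [87.42 87.12] 72.1707992553711
board 10235 [598.88 -47.52] [152.16 199.95] 11.346506118774414
```

>>> {"method": "carry_out", "body": {"rows": [[[0,0,0,-0.5,0.5,-45,1],[0,0,0,-0.5,0.5,-70,1],[0,0,0,-0.5,0.5,-90,1],[0,0,0,-0.5,0.5,-94.5,1],[0,0,0,-0.5,0.5,-94.5,0.3],[0,0,0,-0.5,0.5,-94.5,0],[0,0,0,-0.5,0.5,-94.5,0],[0,0,0,-0.5,0.5,-94.5,0]]]}}

```text
time_s: 2.6
tcp_pos: [588.0, -38.5, 193.3]
tcp_rot: [-1.55, -0.301, 0.301]
ft_force: [0.3, 0.7, -0.3]
gripper_width: 0.674
```

>>> {"method": "carry_out", "body": {"rows": [[[0,0,0,0,0,0,0],[0,0,0,0,0,0,0],[0,0,0,0,0,0,0]]]}}

```text
time_s: 2.9
tcp_pos: [588.1, -38.6, 193.5]
tcp_rot: [-1.55, -0.301, 0.301]
ft_force: [-0.0, -0.5, 0.5]
gripper_width: 0.415
```

>>> {"method": "carry_out", "body": {"rows": [[[0,0,0,0,0,0,0],[0,0,0,0,0,0,0],[0,0,0,0,0,0,0],[0,0,0,0,0,0,0],[0,0,0,0,0,0,0],[0,0,0,0,0,0,0]]]}}

```text
time_s: 3.5
tcp_pos: [588.1, -38.6, 193.5]
tcp_rot: [-1.55, -0.301, 0.301]
ft_force: [-0.7, 0.3, 0.1]
gripper_width: 0.098
```

>>> {"method": "carry_out", "body": {"rows": [[[0,0,0,0,0,0,0],[0,0,0,0,0,3,0],[0,0,0,0,0,10,0],[0,0,0,0,0,22,0],[0,0,0,0,0,36,0],[0,0,0,0,0,44,0],[0,0,0,0,0,45,0]]]}}

```text
time_s: 4.2
tcp_pos: [589.0, -38.7, 240.5]
tcp_rot: [-1.55, -0.303, 0.299]
ft_force: [-0.1, -0.5, -3.5]
gripper_width: 0.103
```

```bash
python3 - <<'E'
from rig import arm
from h import *
print(arm.get_obs()['ft_force'],arm.get_obs()['gripper_width'])
c=arm.camera('side');save(c,'s2')
E
```

```text
[-0.09828052 -0.49953457 -3.53187104] 0.10282610890671977
```

View pics/s2.png

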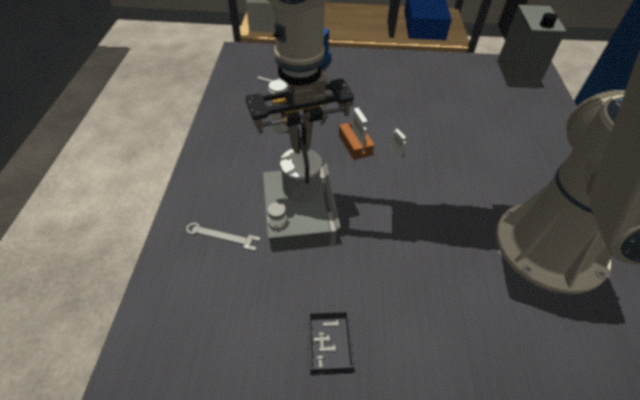

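The pot hangs upright in the gripper and is off the shelf (handle at (303,135)). The force reading agrees with its weight.

>>> {"method": "carry_out", "body": {"rows": [[[0,0,0,0,5,15,0],[0,0,0,0,20,30,0],[0,0,0,0,45,30,0],[0,0,0,3,72,30,0],[0,0,0,8,100,30,0],[0,0,0,14,128,30,0],[0,0,0,18,154,30,0],[0,0,0,21,172,30,0]]]}}

```text
time_s: 5.05
tcp_pos: [609.5, 135.9, 269.9]
tcp_rot: [-1.549, -0.303, 0.3]
ft_force: [0.2, 0.1, -3.6]
gripper_width: 0.095
```

>>> {"method": "carry_out", "body": {"rows": [[[0,0,0,0,8,0,0],[0,0,0,0,8,-10,0],[0,0,0,0,8,-30,0],[0,0,0,0,8,-50,0],[0,0,0,0,8,-70,0],[0,0,0,0,8,-90,0],[0,0,0,0,8,-105,0],[0,0,0,0,8,-112,0]]]}}

```text
time_s: 5.85
tcp_pos: [608.5, 142.9, 155.9]
tcp_rot: [-1.55, -0.3, 0.302]
ft_force: [-0.7, -0.4, -3.0]
gripper_width: 0.103
```

>>> {"method": "carry_out", "body": {"rows": [[[0,0,0,0,0,-8,0],[0,0,0,0,0,-14,0],[0,0,0,0,0,-18,0],[0,0,0,0,0,-20,0],[0,0,0,0,0,-21.5,0],[0,0,0,0,0,-21.5,0]]]}}

```text
time_s: 6.45
tcp_pos: [608.6, 143.0, 134.6]
tcp_rot: [-1.55, -0.301, 0.301]
ft_force: [-0.6, -0.8, -3.0]
gripper_width: 0.096
```

>>> {"method": "carry_out", "body": {"rows": [[[0,0,0,0,0,-1,0],[0,0,0,0,0,-2,0],[0,0,0,0,0,-2,0]]]}}

```text
time_s: 6.75
tcp_pos: [609.1, 143.2, 133.4]
tcp_rot: [-1.55, -0.302, 0.3]
ft_force: [-1.2, 0.4, 3.5]
gripper_width: 0.096
```

>>> {"method": "carry_out", "body": {"rows": [[[0,0,0,0,0,0,0.5],[0,0,0,0,0,0,0.5],[0,0,0,0,0,0,0.5],[0,0,0,0,0,0,0.5],[0,0,0,0,0,0,0.5],[0,0,0,0,0,0,0.5]]]}}

```text
time_s: 7.35
tcp_pos: [609.1, 143.1, 133.4]
tcp_rot: [-1.55, -0.302, 0.301]
ft_force: [-0.9, -0.1, -0.4]
gripper_width: 0.498
```

```bash
python3 - <<'E'
from rig import arm
from h import *
print(arm.get_obs()['ft_force'],arm.get_obs()['gripper_width'])
c=arm.camera('scene');save(c,'s3')
E
```

```text
[-0.88376798 -0.08680272 -0.42780722] 0.49799066965813227
```

View pics/s3.png

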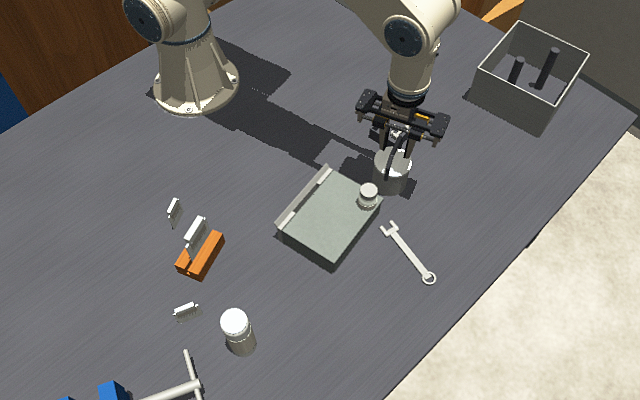

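The pot is upright on the bench at (393,165), clear of the shelf. The jaws are open.

>>> {"method": "carry_out", "body": {"rows": [[[0,0,0,0,0,20,0.6],[0,0,0,0,0,50,0.8],[0,0,0,0,0,100,1],[0,0,0,0,0,140,1],[0,0,-5,-20,-40,150,1],[0,0,-10.7,-40,-90,150,1],[0,0,-10.7,-55,-140,150,1],[0,0,-10.7,-70,-190,150,1]]]}}

```text
time_s: 8.2
tcp_pos: [540.6, -40.3, 283.7]
tcp_rot: [-1.565, -0.156, 0.154]
ft_force: [0.8, -0.5, -0.1]
gripper_width: 1.002
```

>>> {"method": "carry_out", "body": {"rows": [[[0,0,0,-20,-80,0,1],[0,0,0,-20,-80,0,1],[0,0,0,-20,-80,0,1],[0,0,0,-20,-80,0,1]]]}}

```text
time_s: 8.6
tcp_pos: [520.5, -120.7, 283.8]
tcp_rot: [-1.565, -0.155, 0.152]
ft_force: [-0.0, -0.1, 0.4]
gripper_width: 1.0
```

```bash
python3 - <<'E'
from rig import arm
from h import *
np.set_printoptions(precision=2,suppress=True,linewidth=150)
o=arm.get_obs();print(o['time_s'],o['tcp_pos'],R.from_rotvec(o['tcp_rot']).as_matrix()[:,0])
c=arm.camera('wrist');save(c,'w4');W=cloud(c);np.save('/tmp/Ww4.npy',W);np.savez('/tmp/w4.npz',**c)
c=arm.camera('scene');save(c,'s4');np.savez('/tmp/s4.npz',**c)
c=arm.camera('side');np.savez('/tmp/sd4.npz',**c)
E
```

```text
8.6 [ 520.47 -120.68  283.8 ] [0.98 0.19 0.  ]
```

View pics/w4.png

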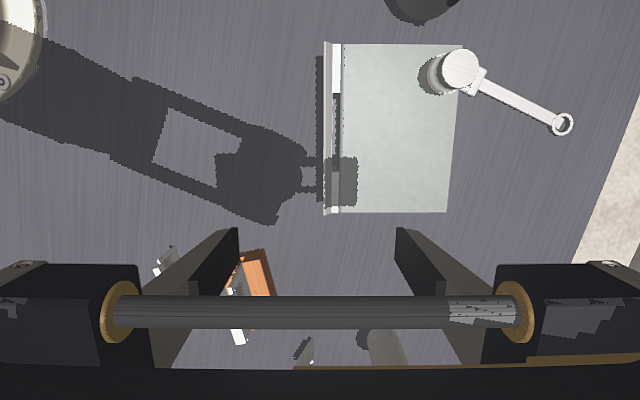

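Wrist view: the groove is at column 337. The bay is the dark stretch at rows 93–171, between brackets at rows 45–93 and 171–208. I'll fit the board, groove and brackets next.

```bash
python3 - <<'E'
from h import *
np.set_printoptions(precision=1,suppress=True,linewidth=170)
W=np.load('/tmp/Ww4.npy');c=np.load('/tmp/w4.npz')
for yaw in [11.3]:
    a=np.radians(yaw);Rz=np.array([[np.cos(a),-np.sin(a)],[np.sin(a),np.cos(a)]])
    L=(W[...,:2]-np.array([594,-48.5]))@Rz
    m=(W[...,2]>57)&(W[...,2]<63)&(L[...,0]>-60)&(L[...,0]<85)&(abs(L[...,1])<110)
    mm=m.copy(); 
    r=cv2.minAreaRect(L[(W[...,2]>57)&(W[...,2]<63)&(abs(L[...,0])<100)&(abs(L[...,1])<115)&(L[...,0]>-71)].astype(np.float32)); print('board',r)
    # edges: y extents per x column, x max
    B=L[m]; print('y range',np.percentile(B[:,1],[0,.2,99.8,100]),'x max',np.percentile(B[:,0],[99,99.8,100]))
    for lo in range(-60,80,20):
        b=B[(B[:,0]>lo)&(B[:,0]<lo+20)];print(lo,b[:,1].min(),b[:,1].max())
for row in [60,80,110,120,130,140,150,160,180,195]:
    print(row,' '.join(f'{L[row,q,0]:.0f},{W[row,q,2]:.0f}' for q in range(320,350)), 'y',L[row,337,1])
for col in range(334,341): 
    z=W[:,col,2];i=np.where((z<52)&(np.arange(400)>80)&(np.arange(400)<190))[0]
    print(col,i.min() if len(i) else None,i.max() if len(i) else None, L[i.min()-1,col,1] if len(i) else '',L[i.max()+1,col,1] if len(i) else '', L[i.min(),col,1],L[i.max(),col,1])
im=c['img'][30:225,300:380,::-1];cv2.imwrite('pics/w4c.png',cv2.resize(im,None,fx=3,fy=3,interpolation=cv2.INTER_NEAREST))
E
```

```text
board ((5.189170837402344, 0.7373809814453125), (199.40501403808594, 152.3721923828125), 89.99520111083984)
y range [-99.  -98.5 100.  100.4] x max [78.9 80.4 81.4]
-60 -98.80114633437503 99.97300450705764
-40 -98.47198754691777 100.2818502662111
-20 -98.64702359639845 100.15657531960235
0 -98.83986931672892 100.24075263619243
20 -98.71264890523385 100.43775725264196
40 -98.96876735479354 99.62431911975125
60 -98.94662395324369 100.00022317774001
60 -82,-0 -80,-0 -79,0 -78,1 -78,69 -77,72 -76,71 -75,69 -74,67 -72,66 -71,64 -70,63 -69,60 -68,60 -66,60 -65,60 -64,60 -63,60 -62,60 -61,60 -60,60 -58,59 -57,59 -56,60 -55,60 -54,60 -53,61 -52,61 -50,60 -49,58 y 82.53514973446761
80 -82,-1 -80,-1 -79,-1 -78,-1 -78,72 -77,73 -76,71 -75,70 -73,66 -72,65 -71,65 -70,62 -69,61 -67,61 -66,60 -65,61 -64,61 -63,60 -62,61 -60,61 -59,57 -58,59 -57,60 -56,59 -55,59 -53,60 -52,60 -51,60 -50,58 -49,58 y 60.624271576339595
110 -82,0 -80,0 -79,0 -79,71 -78,72 -77,73 -76,70 -74,68 -73,68 -72,65 -71,64 -70,62 -67,31 -66,31 -64,30 -63,30 -62,29 -60,30 -59,36 -59,52 -58,57 -58,60 -56,61 -55,61 -54,59 -53,60 -
[... 1730 characters left out ...]
4899975 47.065621143628796 -46.36024616280437
335 93 170 47.4529353168039 -46.317821969934364 46.909776717553044 -46.44476218350761
336 93 170 47.21564213981878 -46.277941845779914 46.96877130885582 -46.29807897284682
337 93 170 47.288923793607445 -46.41351956119594 46.92330938462599 -46.442631262671476
338 93 168 47.46771048807583 -44.993199945050755 47.02695918826715 -44.114705699508335
339 93 104 47.33546231024448 33.009597208814846 46.928735800217105 34.228803273079826Traceback (most recent call last):
  File "<stdin>", line 18, in <module>
    return umr_minimum(a, axis, None, out, keepdims, initial, where)
ValueError: zero-size array to reduction operation minimum which has no identity
```

The bay centre is at about (531.2,-60.5) with yaw 11.3°. The groove is 9.5 mm wide and 93.7 mm long at board height, which matches the description. Next I'll go above the holder.

>>> {"method": "carry_out", "body": {"rows": [[[0,0,6,-16,-46,-10,1],[0,0,11.7,-32,-92,-30,1],[0,0,11.7,-48,-138,-60,1],[0,0,11.7,-64.5,-184.5,-84,1],[0,0,11.7,-64.5,-184.5,-84,1],[0,0,11.7,-64.5,-184.5,-84,1]]]}}

```text
time_s: 9.35
tcp_pos: [455.9, -303.8, 198.5]
tcp_rot: [-1.546, -0.315, 0.315]
ft_force: [-0.3, 0.8, -0.1]
gripper_width: 1.001
```

```bash
python3 - <<'E'
from rig import arm
from h import *
np.set_printoptions(precision=2,suppress=True,linewidth=150)
o=arm.get_obs();print(o['time_s'],o['tcp_pos'],np.degrees(np.arctan2(*R.from_rotvec(o['tcp_rot']).as_matrix()[[1,0],0])))
c=arm.camera('wrist');save(c,'w5');W=cloud(c);P=W.reshape(-1,3);P=P[~np.isnan(P[:,2])]
def box(l,z0,z1,x0=405,x1=505,y0=-355,y1=-255):
    p=P[(P[:,0]>x0)&(P[:,0]<x1)&(P[:,1]>y0)&(P[:,1]<y1)&(P[:,2]>z0)&(P[:,2]<z1)]
    r=cv2.minAreaRect(p[:,:2].astype(np.float32));print(l,len(p),np.array(r[0]),np.array(r[1]),r[2],np.median(p[:,2]))
box('ribtop',114,124);box('rib',98,124);box('rest',37,43,400,520,-390,-240)
E
```

```text
9.35 [ 455.93 -303.81  198.54] 23.017566112206776
ribtop 1207 [ 453.18 -304.98] [13.9  60.07] 24.109621047973633 117.65171731692342
rib 1281 [ 453.2  -304.79] [13.94 77.04] 23.885683059692383 117.6155056840434
rest 4275 [ 457.43 -314.31] [ 60.07 110.56] 23.555023193359375 39.8093201121622
```

View pics/w5.png

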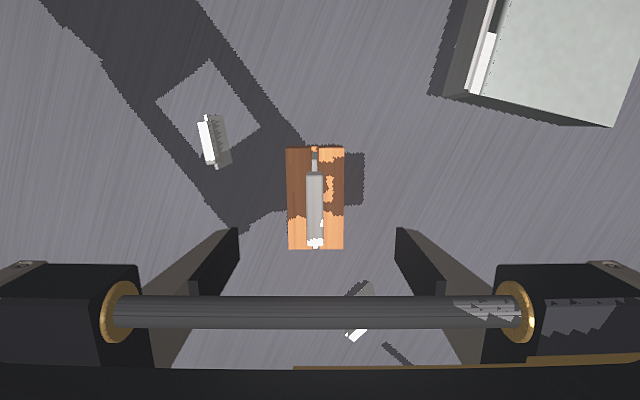

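```bash
python3 - <<'E'
from rig import arm
from h import *
np.set_printoptions(precision=1,suppress=True,linewidth=150)
o=arm.get_obs();M=R.from_rotvec(o['tcp_rot']).as_matrix()
c=arm.camera('wrist');W=cloud(c);T=(W-o['tcp_pos'])@M
for r in [232,240,250]:
    print(r,[T[r,q] for q in (225,232,238)],[T[r,q] for q in (397,402,410)])
ok=(T[...,1]>-40)&(T[...,1]<14)&(abs(T[...,0])<60)&(abs(T[...,0])>35)&(abs(T[...,2])<20)
for s in (-1,1):
    p=T[ok&(T[...,0]*s>0)];print(s,len(p),p.min(0),p.max(0),np.percentile(abs(p[:,0]),[1,5,50]))
E
```

```text
232 [array([-52.3,   4.8,   9.5]), array([-47.6,   2.3,  10.4]), array([-97.4, 199.5, -61.3])] [array([45.1,  8.1,  8.3]), array([46.1,  1.7, 10.6]), array([51.3,  4. ,  9.8])]
240 [array([-48.1,  -9.8,  10.4]), array([-46.9,  -1.2,   7.1]), array([-98. , 199.3, -71.7])] [array([45.3,  7.6,  3.6]), array([45. , -3.2,  7.8]), array([47.2, -9.9, 10.5])]
250 [array([-46.4, -16.4,   7.7]), array([-47. ,  -2.4,   1.7]), array([-46.9,   9.2,  -3.2])] [array([45.2,  5.7, -1.8]), array([45.2, -4. ,  2.4]), array([ 44.8, -18.4,   8.6])]
-1 2128 [-60.  -40.  -10.3] [-46.1  12.   11.6] [46.3 46.4 47.1]
1 2180 [ 44.5 -40.  -10.5] [60.  11.9 11.4] [44.7 44.9 45.5]
```

>>> {"method": "carry_out", "body": {"rows": [[[0,0,0.8,-2,-1,-40,1],[0,0,0.8,-2,-1,-75,0.8],[0,0,0.8,-2,-1,-94,0.6],[0,0,0.8,-2,-1,-99.5,0.4],[0,0,0.8,-2,-1,-99.5,0.3],[0,0,0.8,-2,-1,-99.5,0.2],[0,0,0.8,-2,-1,-99.5,0],[0,0,0.8,-2,-1,-99.5,0]]]}}

```text
time_s: 10.25
tcp_pos: [456.0, -303.9, 101.8]
tcp_rot: [-1.547, -0.33, 0.325]
ft_force: [-0.2, 0.4, 0.4]
gripper_width: 0.415
```

>>> {"method": "carry_out", "body": {"rows": [[[0,0,0,0,0,0,0],[0,0,0,0,0,0,0],[0,0,0,0,0,0,0],[0,0,0,0,0,0,0],[0,0,0,0,0,0,0],[0,0,0,0,0,0,0],[0,0,0,0,0,0,0]]]}}

```text
time_s: 10.95
tcp_pos: [456.1, -304.1, 101.9]
tcp_rot: [-1.547, -0.33, 0.325]
ft_force: [-0.9, -1.0, 4.4]
gripper_width: 0.148
```

>>> {"method": "carry_out", "body": {"rows": [[[0,0,0,0,0,5,0],[0,0,0,0,0,15,0],[0,0,0,0,0,30,0],[0,0,0,0,0,60,0],[0,0,0,0,0,90,0],[0,0,0,0,0,105,0],[0,0,0,0,0,105,0]]]}}

```text
time_s: 11.65
tcp_pos: [457.3, -304.8, 209.8]
tcp_rot: [-1.55, -0.333, 0.322]
ft_force: [-0.8, -0.5, -1.6]
gripper_width: 0.152
```

```bash
python3 - <<'E'
from rig import arm
from h import *
np.set_printoptions(precision=2,suppress=True,linewidth=150)
o=arm.get_obs();print(o['time_s'],o['tcp_pos'],np.degrees(np.arctan2(*R.from_rotvec(o['tcp_rot']).as_matrix()[[1,0],0])),o['gripper_width'],o['ft_force'])
c=arm.camera('wrist');save(c,'w6');np.savez('/tmp/w6.npz',**c)
c=arm.camera('scene');save(c,'s6')
c=arm.camera('side');save(c,'sd6')
E
```

```text
11.65 [ 457.33 -304.82  209.75] 23.927182486325115 0.15172576917521408 [-0.75 -0.48 -1.56]
```

View pics/w6.png

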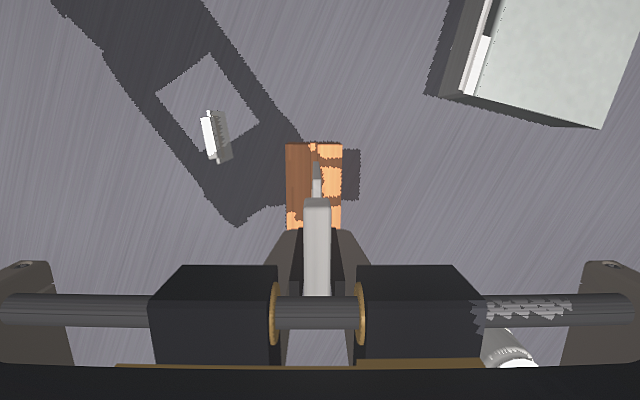

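View pics/s6.png

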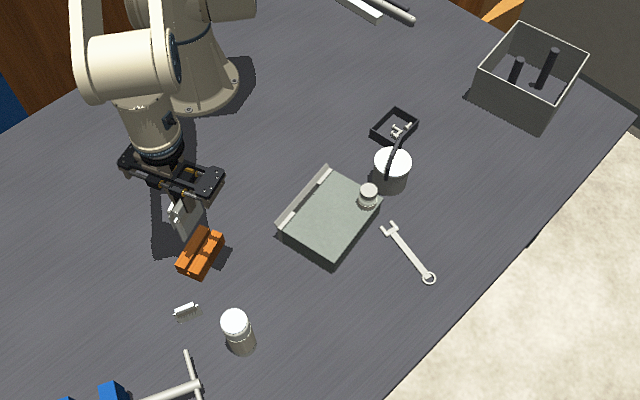

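The holder is held between the pads (rib at (317,250) in the wrist view). The rest is empty. The pot stands upright at (393,170) by the tray.

```bash
python3 - <<'E'
from rig import arm
from h import *
np.set_printoptions(precision=1,suppress=True,linewidth=150)
o=arm.get_obs();M=R.from_rotvec(o['tcp_rot']).as_matrix();print(M.round(3))
c=dict(np.load('/tmp/w6.npz'));W=cloud(c);T=(W-o['tcp_pos'])@M
m=(abs(T[...,0])<12)&(T[...,1]<95)&(T[...,1]>-40)&(T[...,2]>-50)&(T[...,2]<80)
ys,xs=np.where(m)
for r in range(165,300,6):
    q=np.where(m[r])[0]
    if len(q): t=T[r,q];print(r,q.min(),q.max(),t[:,0].min(),t[:,0].max(),np.median(t[:,1]),np.median(t[:,2]))
E
```

```text
[[ 0.9  0.  -0.4]
 [ 0.4  0.   0.9]
 [ 0.  -1.  -0. ]]
165 313 319 -2.0487630184940393 2.2018816603902107 53.82888309773974 38.04050675639038
171 312 319 -2.5059731324537067 1.8530076627660292 26.53392112173877 38.134738446390834
177 312 320 -2.2582025406672104 2.1718860320333597 4.683005214906256 38.29978829881807
183 312 320 -2.1671422650552805 2.1289581472955614 0.9322115863719947 35.70988603728962
189 312 321 -2.1782257059120727 2.8149361751625883 0.5014196537276865 32.514424961090604
195 312 321 -2.2040838461262355 2.7986064374923703 1.0518856101723548 29.073484173082754
201 304 329 -6.359708014577596 6.837766147948627 -8.296016812945396 28.145638909028335
207 303 330 -6.490308704281926 6.700134622082245 -18.336711023628375 27.751144303722533
213 303 331 -6.377105567507618 7.277371913332697 -19.316667214972604 25.031375581242482
219 303 330 -6.380963855735192 6.69427002381183 -19.46784233502253 22.055144108366363
225 303 330 -6.483351618882637 6.834091784975693 -19.37328526142117 18.963509417512242
231 295 337 -11.881508663571505 11.751582092600913 -18.709519133633634 15.6158152
[... 187 characters left out ...]
49 292 341 -11.51019191172106 11.832930673427986 -19.775690571093747 6.56631440513305
255 290 342 -11.960072532491244 11.68762923744297 -20.30942337768055 3.5765749147772183
261 289 343 -11.707715036687212 11.600127681308035 -20.542552064980278 0.449389220625667
267 301 332 -6.800709912652262 7.064840245086975 -19.215755044227187 -3.5071976846018154
273 301 332 -6.78788229864773 7.047357641749743 -19.5757165599898 -6.652330795217502
279 301 332 -6.7975465106165 7.063762587335274 -19.594515245849422 -10.017914938740148
285 301 332 -6.8008163204410925 7.2210683939601825 -19.55813364415231 -13.45172990621949
291 301 332 -6.835535725385842 7.070140493148313 -19.544568760741754 -16.91344654258048
```

>>> {"method": "carry_out", "body": {"rows": [[[0,0,-3,10,32,0,0],[0,0,-8,23,76,0,0],[0,0,-12.6,37,122,0,0],[0,0,-12.6,51,168,0,0],[0,0,-12.6,63,210,-5,0],[0,0,-12.6,71,238,-10,0],[0,0,-12.6,74,246,-15,0],[0,0,-12.6,74,246,-15,0]]]}}

```text
time_s: 12.6
tcp_pos: [528.7, -56.8, 189.4]
tcp_rot: [-1.565, -0.157, 0.157]
ft_force: [-0.5, 0.5, -1.4]
gripper_width: 0.146
```

```bash
cat > look.py <<'E'
import sys
from rig import arm
from h import *
np.set_printoptions(precision=1,suppress=True,linewidth=170)
n=sys.argv[1]
o=arm.get_obs();M=R.from_rotvec(o['tcp_rot']).as_matrix();print(o['time_s'],o['tcp_pos'],'yaw',np.degrees(np.arctan2(M[1,0],M[0,0])),'ydir',M[:,1],o['ft_force'],o['gripper_width'])
c=arm.camera('wrist');save(c,n);np.savez('/tmp/'+n+'.npz',**c);W=cloud(c)
np.save('/tmp/W'+n+'.npy',W)
im=c['img'][60:310,220:460,::-1];cv2.imwrite(f'pics/{n}c.png',cv2.resize(im,None,fx=2.4,fy=2.4,interpolation=cv2.INTER_NEAREST))
E
python3 look.py w7
```

```text
12.6 [528.7 -56.8 189.4] yaw 11.447199119345596 ydir [-0.  0. -1.] [-0.5  0.5 -1.4] 0.14605334706402442
```

View pics/w7c.png

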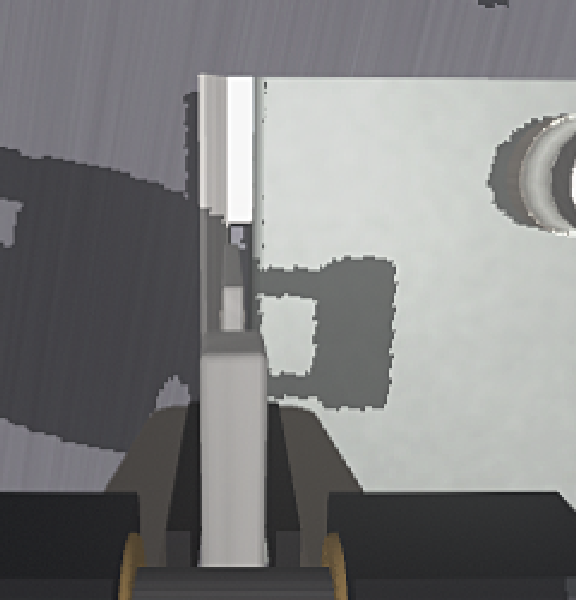

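The view shows the plate end at about (233,300) in the crop, slightly left of the groove. The +y bracket ends at crop row 223, ahead of the plate.

```bash
cat > rel.py <<'E'
import sys
from rig import arm
from h import *
np.set_printoptions(precision=2,suppress=True,linewidth=170)
n=sys.argv[1]
W=np.load('/tmp/W'+n+'.npy');o=arm.get_obs();M=R.from_rotvec(o['tcp_rot']).as_matrix();T=(W-o['tcp_pos'])@M
Z=W[...,2];zt=o['tcp_pos'][2]
near=(abs(T[...,2]-0)<150)
# lip: points z 58..74, x -40..40 left of groove
# groove at bracket rows: board rear edge slope etc
g=near&(T[...,2]>38)&(abs(T[...,0])<40)
def st(l,m):
    p=T[m]; 
    if len(p): print(l,len(p),'x',np.percentile(p[:,0],[2,50,98]),'y',np.percentile(p[:,1],[2,50,98]),'z',np.percentile(p[:,2],[2,50,98]))
for r in range(85,190,6):
    q=np.where(g[r]&(Z[r]>-5))[0]
    print(r,'z%.0f'%np.median(T[r,q,2]),' '.join(f'{T[r,k,0]:.1f}:{Z[r,k]:.0f}' for k in q if -22<T[r,k,0]<22))
pl=(abs(T[...,0])<9)&(abs(T[...,2])<42)&(T[...,2]>30)&(T[...,1]<75)&(T[...,1]>-5)
st('plate end',pl)
# lip flare line: z in 62..71 
lip=(Z>61)&(Z<71)&(abs(T[...,0])<25)&(T[...,2]>42)&(T[...,2]<140)
p=T[lip];pz=Z[lip]
x60=p[:,0]+(-(pz-60))*(-11/12.)  # move to inner face at z60
A=np.c_[np.ones(len(p)),p[:,2]];s=np.linalg.lstsq(A,x60,rcond=None)[0];print('lip inner x at z=60 @tool z=0',s[0],'slope deg',np.degrees(np.arctan(s[1])), 'med',np.median(x60),np.std(x60))
E
python3 rel.py w7
```

```text
85 z109 -21.7:0 -20.6:0 -19.6:-1 -18.6:-1 -17.5:-1 -16.4:0 -15.3:1 -14.2:0 -13.2:1 -12.1:-0 -11.1:-0 -10.0:-1 -8.9:-1 -7.8:1 -6.8:-1 -5.7:0 -4.7:-0 -3.6:1 -2.5:0 -1.5:-1 -0.4:-1 0.7:0 1.7:1 2.8:0 3.8:0 4.9:-0 6.0:1 7.0:-0 8.1:-0 9.2:-0 10.2:-1 11.3:-0 12.3:1 13.5:-1 14.5:-0 15.5:0 16.7:-1 17.7:-0 18.7:0 19.9:-1 20.9:-0
91 z103 -21.8:-1 -20.7:0 -19.7:-1 -18.6:-0 -17.5:1 -13.3:71 -12.4:71 -11.5:72 -10.6:72 -9.8:71 -9.1:69 -8.3:67 -7.4:67 -6.5:66 -6.8:-0 -5.7:1 -4.7:-0 -3.6:-1 -2.5:1 -1.5:1 -0.4:-0 0.7:0 1.7:-1 2.8:0 3.9:-0 4.9:0 6.0:1 7.1:-0 8.1:1 9.2:0 10.3:-1 11.4:-0 12.5:-1 13.5:-0 14.5:1 15.7:-1 16.7:0 17.8:-2 18.9:-1 20.0:-1 21.0:-0
97 z92 -21.9:-0 -20.8:-0 -19.7:0 -18.6:1 -17.6:-1 -13.4:70 -12.4:71 -11.5:72 -10.7:71 -9.9:71 -9.1:70 -8.2:69 -7.4:68 -6.6:65 -5.7:64 -4.9:63 -4.0:61 -3.1:62 -2.2:61 -1.3:62 -0.5:61 0.4:60 1.3:59 2.2:59 3.1:61 4.0:58 4.9:60 5.7:61 6.8:56 7.6:57 8.4:59 9.3:60 10.2:60 11.1:60 12.0:60 12.9:59 13.8:59 14.7:60 15.5:60 16.5:59 17.4:59 18.2:59 19.1:60 20.0:59 20.9:60 21.8:60
103 z87 -21.9:0 -20.9:-0 -19.8:0 -18.7:-0 -17.7:-1 -13.3:72 -12.5:70 -11.6:72 -10.8:7
[... 3163 characters left out ...]
10.3:70 -9.4:69 -8.5:68 -7.7:67 -6.8:67 -5.9:64 -5.0:64 -4.1:63 -3.2:61 7.1:58 7.9:60 8.9:58 9.8:60 10.7:59 11.6:60 12.6:59 13.5:60 14.4:60 15.4:60 16.3:59 17.1:61 18.1:60 19.1:59 20.0:60 21.0:59 21.9:60
163 z41 -3.4:121 -2.7:122 -1.9:122 -1.2:122 -0.5:122 0.3:121 1.0:115
169 z41 -3.1:150 -2.4:151 -1.8:151 -1.2:151 -0.5:152 0.1:151 0.8:150
175 z41 -3.5:169 -2.8:173 -2.2:174 -1.7:174 -1.1:174 -0.5:175 0.0:174 0.6:174 1.2:173
181 z39 -3.2:185 -2.7:185 -2.2:185 -1.6:185 -1.1:187 -0.6:186 -0.0:186 0.5:185 1.0:186 1.6:186
187 znan 
plate end 416 x [-6.13 -1.09  4.63] y [-4.59  4.81 68.43] z [30.46 36.14 41.04]
lip inner x at z=60 @tool z=0 0.6849411706103472 slope deg 0.239863433231953 med -0.932140860532888 6.1768951914512265
  return _methods._mean(a, axis=axis, dtype=dtype,
  ret = ret.dtype.type(ret / rcount)
```

>>> {"method": "carry_out", "body": {"rows": [[[0,0,0,2,-1.5,-8,0],[0,0,0,3.6,-2.8,-18,0],[0,0,0,3.6,-2.8,-26,0],[0,0,0,3.6,-2.8,-28,0],[0,0,0,3.6,-2.8,-28,0],[0,0,0,3.6,-2.8,-28,0]]]}}

```text
time_s: 13.25
tcp_pos: [532.4, -60.7, 162.1]
tcp_rot: [-1.565, -0.156, 0.156]
ft_force: [-0.6, 0.0, -2.1]
gripper_width: 0.152
```

```bash
python3 look.py w8; python3 rel.py w8 2>/dev/null | grep -E "^(127|133|139|145|151|157|163|169|175|181|lip) "
```

```text
13.25 [532.4 -60.7 162.1] yaw 11.377537286199692 ydir [ 0. -0. -1.] [-0.6  0.  -2.1] 0.15171336384807266
127 z65 -21.8:-1 -16.4:71 -15.6:71 -14.8:71 -14.0:72 -13.2:72 -12.6:69 -11.8:69 -11.1:67 -10.3:67 -9.5:66 -8.8:64 -8.0:63 -7.2:63 -6.4:61 -5.6:58 -4.8:60 -3.9:61 -3.1:59 -2.3:61 -1.5:60 -0.7:60 0.1:61 1.0:59 1.8:60 2.6:60 3.5:58 4.3:57 5.1:60 5.9:59 6.7:59 7.6:59 8.4:59 9.2:60 10.0:60 10.8:60 11.7:60 12.5:60 13.3:60 14.0:61 14.9:61 15.8:60 16.6:60 17.4:60 18.1:61 19.0:60 19.8:61 20.7:59 21.5:60
133 z60 -21.9:-1 -16.5:72 -15.6:72 -14.8:73 -14.1:72 -13.3:71 -12.5:72 -11.9:68 -11.1:68 -10.3:68 -9.6:65 -8.8:65 -8.0:64 -7.2:63 -6.4:62 -5.6:59 -4.8:60 -4.0:60 -3.1:60 -2.3:60 -1.5:59 -0.7:60 0.1:61 1.0:59 1.8:60 2.6:60 3.5:57 4.3:59 5.1:59 5.9:60 6.7:60 7.6:60 8.4:60 9.2:60 10.0:61 10.9:60 11.7:60 12.5:60 13.3:61 14.2:59 15.0:60 15.8:60 16.7:59 17.4:61 18.2:61 19.2:59 19.9:61 20.8:60 21.6:60
139 z55 -21.0:-1 -15.8:70 -15.0:71 -14.2:71 -13.4:71 -12.6:70 -11.9:69 -11.2:67 -10.4:66 -9.6:66 -8.8:65 -8.1:62 -7.2:62 -6.5:61 -5.7:60 -4.8:60 -4.0:60 -3.2:60 -2.3:60 -1.5:58 -0.7:59 0.2:61 1.0:60 
[... 965 characters left out ...]
71 -14.3:72 -13.5:72 -12.8:70 -12.0:70 -11.2:69 -10.5:67 -9.7:65 -8.9:65 -8.2:62 -7.3:62 -6.5:62 -5.9:52 3.6:57 4.4:58 5.2:59 6.1:58 6.9:60 7.7:60 8.6:59 9.4:60 10.3:59 11.1:60 11.9:60 12.7:60 13.6:59 14.4:60 15.3:60 16.1:61 16.9:61 17.8:61 18.7:59 19.4:60 20.4:59 21.1:60
163 z40 -3.7:93 -2.9:94 -2.2:95 -1.5:94 -0.7:94 0.0:94 0.8:87
169 z40 -3.3:123 -2.7:123 -2.0:124 -1.4:124 -0.8:125 -0.1:124 0.5:122
175 z40 -3.7:143 -3.1:148 -2.5:147 -1.9:148 -0.8:147 -0.2:148 0.3:147 0.9:145
181 z38 -3.5:159 -2.9:157 -2.4:158 -1.9:158 -1.3:158 -0.8:157 -0.3:157 0.3:158 0.8:158 1.4:156
lip inner x at z=60 @tool z=0 -1.8963208900643074 slope deg -0.13020179293595122 med -4.1419819689195165 6.782227752726747
```

View pics/w8c.png

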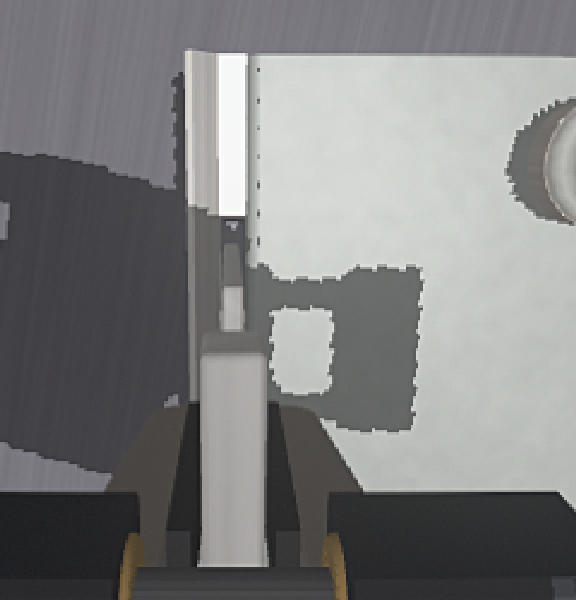

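The plate is centred: groove centre at -1.2 and plate centre at -1.4 in tool x, with an end gap of about 7 mm. I'll lower it now.

>>> {"method": "carry_out", "body": {"rows": [[[0,0,0,0,0,-6,0],[0,0,0,0,0,-12,0],[0,0,0,0,0,-18,0],[0,0,0,0,0,-24,0],[0,0,0,0,0,-30,0],[0,0,0,0,0,-33,0]]]}}

```text
time_s: 13.9
tcp_pos: [532.2, -60.6, 128.4]
tcp_rot: [-1.565, -0.156, 0.156]
ft_force: [-0.1, 0.0, -1.5]
gripper_width: 0.147
```

```bash
python3 look.py w9; python3 rel.py w9 2>/dev/null | grep -E "^(127|145|151|157|163|169|175|181|lip) "|cut -c1-400
```

```text
13.9 [532.2 -60.6 128.4] yaw 11.391751559379898 ydir [-0. -0. -1.] [-0.1  0.  -1.5] 0.14663242453020708
127 z66 -21.2:-1 -15.5:71 -14.7:72 -14.1:72 -13.3:73 -12.7:72 -12.2:69 -11.5:69 -10.9:68 -10.2:67 -9.5:66 -8.9:65 -8.2:64 -7.5:64 -6.9:62 -6.2:61 -5.5:60 -4.8:60 -4.1:59 -3.3:61 -2.6:60 -1.9:60 -1.2:59 -0.5:59 0.2:62 1.0:60 1.7:60 2.4:60 3.1:60 3.9:56 4.6:58 5.3:58 6.0:59 6.7:59 7.4:60 8.1:60 8.8:59 9.6:60 10.2:61 11.0:59 11.7:60 12.4:60 13.1:60 13.8:60 14.5:60 15.2:61 16.0:59 16.7:60 17.4:60 18.2
145 z53 -21.5:-0 -15.6:72 -14.9:72 -14.3:71 -13.5:73 -12.9:71 -12.2:71 -11.6:69 -10.9:69 -10.3:67 -9.6:67 -9.0:66 -8.3:65 -7.6:64 -6.9:63 -6.2:62 -5.6:59 -4.8:60 -4.1:60 -3.4:59 -2.7:59 -1.9:60 -1.2:59 -0.5:59 0.3:59 1.0:61 1.7:60 2.4:61 3.2:60 3.9:57 4.7:58 5.4:58 6.0:60 6.8:59 7.5:59 8.2:60 9.0:60 9.7:60 10.4:60 11.2:59 11.9:59 12.5:60 13.4:59 14.0:60 14.8:60 15.5:59 16.2:60 16.9:60 17.7:60 18.4
151 z49 -21.6:-0 -15.7:71 -15.0:72 -14.3:72 -13.6:71 -13.0:71 -12.3:71 -11.6:71 -11.0:69 -10.4:67 -9.6:67 -9.0:66 -8.3:65 -7.6:64 -7.0:62 -6.3:62 -5.6:59 -4.9:59 -4.1:59 -3.4:59 -2.7:60 -1.9:61 
[... 648 characters left out ...]
:72 -13.0:73 -12.4:70 -11.8:69 -11.1:67 -10.5:66 -9.8:66 -9.0:67 -8.4:65 -7.7:63 -7.0:63 -6.3:61 -5.6:61 -3.4:60 -2.7:59 -1.9:60 -1.2:61 -0.5:60 0.3:60 4.0:56 4.7:58 5.4:60 6.2:58 6.9:59 7.6:60 8.3:61 9.0:61 9.8:60 10.6:59 11.3:61 12.0:60 12.8:60 13.5:60 14.3:59 14.9:61 15.7:60 16.5:59 17.1:61 18.0:59 18.6:60 19.4:60 20.2:59 20.9:59 21.6:59
169 z40 -3.1:88 -2.4:91 -1.8:90 -1.2:90 -0.5:91 0.1:90 0.8:90
175 z40 -3.5:109 -2.8:112 -2.3:113 -1.7:114 -1.1:113 -0.6:113 0.0:113 0.6:113 1.2:111
181 z38 -3.3:123 -2.7:124 -2.2:124 -1.7:123 -1.1:123 -0.6:125 -0.1:125 0.5:125 1.0:124
lip inner x at z=60 @tool z=0 -1.2896271446572192 slope deg -0.35950826929869883 med -3.7304010026286782 6.623256278184024
```

View pics/w9c.png

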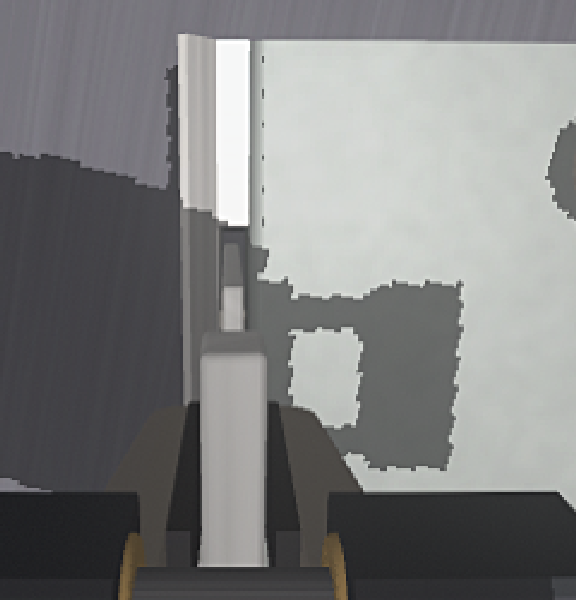

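The plate is inside the groove with no contact force (bottom about 48 mm). I'll continue down.

>>> {"method": "carry_out", "body": {"rows": [[[0,0,0,0.3,0,-6,0],[0,0,0,0.5,0,-12,0],[0,0,0,0.5,0,-17,0],[0,0,0,0.5,0,-19,0],[0,0,0,0.5,0,-21,0],[0,0,0,0.5,0,-21,0]]]}}

```text
time_s: 14.55
tcp_pos: [532.8, -60.6, 107.5]
tcp_rot: [-1.565, -0.156, 0.156]
ft_force: [-2.4, 0.9, 6.7]
gripper_width: 0.149
```

>>> {"method": "carry_out", "body": {"rows": [[[0,0,0,0,0,-1.5,0],[0,0,0,0,0,-3,0],[0,0,0,0,0,-3,0],[0,0,0,0,0,-3,0]]]}}

```text
time_s: 14.95
tcp_pos: [533.2, -60.6, 105.9]
tcp_rot: [-1.566, -0.157, 0.156]
ft_force: [-4.0, 0.9, 14.3]
gripper_width: 0.149
```

```bash
python3 look.py w10; python3 - <<'E'
from rig import arm
from h import *
np.set_printoptions(precision=1,suppress=True,linewidth=150)
W=np.load('/tmp/Ww10.npy');o=arm.get_obs();M=R.from_rotvec(o['tcp_rot']).as_matrix();T=(W-o['tcp_pos'])@M
for r in range(165,300,6):
    m=(abs(T[r,:,0])<9)&(abs(T[r,:,2])<42)&(T[r,:,1]>-40)&(T[r,:,1]<30)
    q=np.where(m)[0]
    if len(q): print(r,q.min(),q.max(),T[r,q,0].min(),T[r,q,0].max(),np.median(T[r,q,1]),np.median(T[r,q,2]),np.median(W[r,q,2]))
E
python3 rel.py w10 2>/dev/null | grep -E "^(145|157|163|169|175|181|lip) "|cut -c1-330
```

```text
14.95 [533.2 -60.6 105.9] yaw 11.387097799397834 ydir [ 0. -0. -1.] [-4.   0.9 14.3] 0.14894123923628907
171 313 318 -3.1124143178313166 -0.05546273453133607 28.89157965611137 40.01888278724456 76.95772120646825
177 312 320 -3.4860445262048088 0.9722344650467629 8.111638314133032 39.9106909928774 97.73668653503259
183 311 320 -4.3255735491008185 0.9028645358967768 3.95599510514114 37.38300555949745 101.89380975488585
189 311 321 -4.103082412859911 1.5688295314993272 4.533217727306059 33.98249708216375 101.31675584609869
195 311 321 -4.1037233631896655 1.5755630668427882 4.002260612432014 30.784256607180485 101.8499309111269
201 304 329 -7.48687758478402 5.620671939807586 -4.986646724956069 29.725387612723253 110.83989337697122
207 303 330 -7.629989757361127 5.5750936462243805 -15.017323938440363 29.294341787864354 120.86867929896101
213 303 331 -7.497016176060514 6.135202548648909 -15.927368417396208 26.548646385619485 121.78358275665863
219 303 330 -7.517440583029933 5.566173459887239 -15.767387168479146 23.478070231947576 121.62039643034595
225 303 330 -7.54103200817539 5.646123009
[... 2138 characters left out ...]
57 4.0:59 4.7:59 5.4:59 6.0:60 6.7:59 7.3:59 8.0:59 8.6:61 9.3:59 9.9:60 10.6:60 11.2
169 z39 -17.1:70 -16.4:71 -15.7:72 -15.1:72 -14.5:71 -13.8:72 -13.3:70 -12.7:70 -12.1:69 -11.5:68 -10.9:68 -10.4:65 -9.7:65 -9.1:64 -8.5:63 -7.9:63 -7.2:61 -6.6:60 -3.9:66 -3.2:67 -2.6:69 -1.9:68 -1.3:68 -0.7:68 -0.0:69 2.7:57 3.4:57 4.1:57 4.7:59 5.4:59 6.0:60 6.7:59 7.4:59 8.0:60 8.6:61 9.4:59 10.0:60 10.6:61 11.4:60 12.0:60 1
175 z40 -3.6:88 -3.0:91 -2.4:91 -1.8:90 -1.3:91 -0.7:90 -0.1:90 0.5:89 1.1:85
181 z38 -3.4:101 -2.8:102 -2.3:103 -1.8:102 -1.2:102 -0.7:102 -0.2:102 0.4:102 0.9:102
lip inner x at z=60 @tool z=0 -4.256357897976669 slope deg 1.093632843477782 med -4.8288489934117775 6.674180058813336
```

View pics/w10c.png

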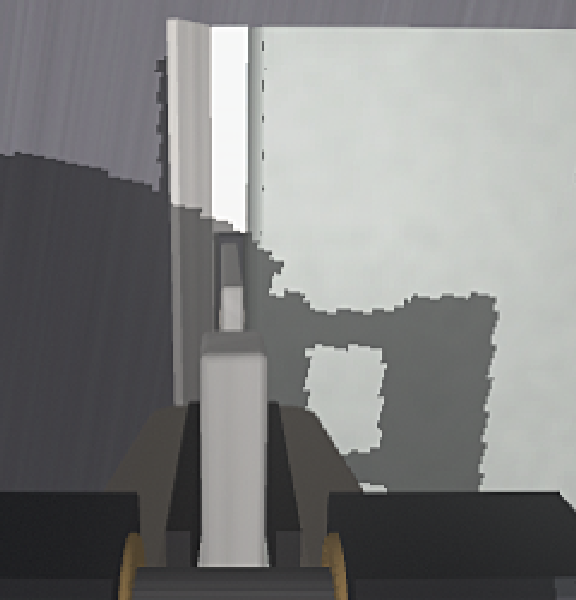

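Rib top is at z 121.7, so the lower edge is at about 21.7 mm. The visible clip strip is at about 21.5 mm, its stop. I'll hold and check that it stays there.

>>> {"method": "carry_out", "body": {"rows": [[[0,0,0,-0.5,0,-1.5,0],[0,0,0,-0.5,0,-1.5,0],[0,0,0,-0.5,0,-1.5,0],[0,0,0,-0.5,0,-1.5,0],[0,0,0,-0.5,0,-1.5,0],[0,0,0,-0.5,0,-1.5,0],[0,0,0,-0.5,0,-1.5,0],[0,0,0,-0.5,0,-1.5,0]]]}}

```text
time_s: 15.8
tcp_pos: [533.2, -60.6, 105.8]
tcp_rot: [-1.566, -0.157, 0.155]
ft_force: [-3.9, 0.9, 16.8]
gripper_width: 0.151
```

```bash
cat > chk.py <<'E'
import sys
from rig import arm
from h import *
np.set_printoptions(precision=1,suppress=True,linewidth=150)
o=arm.get_obs();M=R.from_rotvec(o['tcp_rot']).as_matrix();print(o['time_s'],o['tcp_pos'],o['ft_force'],o['wrist_torque'],o['gripper_width'])
c=arm.camera('wrist');W=cloud(c);T=(W-o['tcp_pos'])@M
def med(r0,r1,c0,c1): return np.nanmedian(W[r0:r1,c0:c1].reshape(-1,3),0), np.nanmedian(T[r0:r1,c0:c1].reshape(-1,3),0)
print('rib top',med(212,228,306,328)); print('rib top far',med(275,292,306,328)); print('clip',med(155,160,314,320))
print('rib cols',[(r,np.where((abs(T[r,:,0])<10)&(W[r,:,2]>118)&(W[r,:,2]<126))[0][[0,-1]]) for r in (215,225,280,290)])
c=arm.camera('scene');save(c,sys.argv[1]);W=cloud(c);P=W.reshape(-1,3)
p=P[(P[:,2]>145-60)&(P[:,2]<100)&(abs(P[:,0]-609)<60)&(abs(P[:,1]-143)<60)];print('pot lid',len(p),np.median(p,0));p=P[(P[:,2]>125)&(P[:,2]<160)&(abs(P[:,0]-609)<60)&(abs(P[:,1]-143)<60)];print('handle',np.median(p,0),p.max(0) if len(p) else '')
E
python3 chk.py s11
```

```text
15.8 [533.2 -60.6 105.8] [-3.9  0.9 16.8] [0.1 1.1 0. ] 0.15093783764474905
rib top (array([527.6, -38. , 121.8]), array([ -1.2, -16. ,  23.2]))
rib top far (array([534.3, -71.5, 121.7]), array([ -1.2, -15.9, -11. ]))
clip (array([523.8, -19.4,  21.6]), array([-1. , 84.2, 42.5]))
rib cols [(215, array([303, 331])), (225, array([303, 330])), (280, array([303, 330])), (290, array([304, 330]))]
pot lid 764 [614.4 139.4  89.6]
handle [614.7 131.4 142.4] [628.5 174.2 148.7]
```

View pics/s11.png

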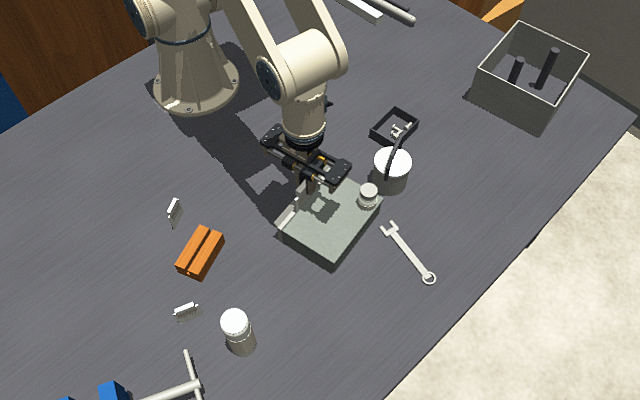

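The holder is home and steady: rib top 121.8 mm, clip at 21.6 mm, push about 17 N with no further travel. The pot is upright at (393,170) and the bystanders show where they were. Handing in.

```bash
python3 - <<'E'
from rig import arm
print(arm.job_done()); o=arm.get_obs(); print(o['time_s'],o['tcp_pos'],o['ft_force'],o['gripper_width'])
E
```

```text
the job is handed in; nothing more can be done
None
the job is handed in; nothing more can be done
```

The job is done and handed in at about 16 s of the 58 s allowed; the interface gave no verdict.

- **Pot:** I lifted it off by its handle, set it down on the bench at about (610, 140) mm, to the left of the shelf, and let go. The last check showed it upright, with its lid at about 90 mm and the top of the handle at about 145 mm.
- **Holder:** I took the largest of the three look-alikes out of the wooden rest and lowered it into the bay. The lower edge is at about 21.8 mm and the strip at about 21.6 mm, against 22 mm for home and stop.
- **Holding:** The arm is still gripping and pressing with about 17 N upward at the wrist, and pressing harder produced no more travel.
- **Bystanders:** The tray, jar, spray can and wrench look unmoved in the last picture, though I did not measure them again.

**Discrepancies:**
- In the first wrist picture after lifting, the holder sat about 3.5 mm lower in the grip than it does now. It probably slid in the fingers while being pressed down.
- A sideways force of about 4 N remains, so the plate is probably resting against one wall of the groove. Any lean looks like about 1°, well under the limit.
- The camera views disagreed with each other by 2 to 3 mm, so I lined up the holder and bay from the wrist view alone.

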